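# Show the notched welding filter plate to the bench lamp

### The job

The filter plate for the welding hood is out for checking: first push the open top drawer of spares fully shut to keep grit out, and only then lift the notched, dark green filter plate from its rack. Finish holding it still in the gripper, well clear of the bench (some 20 cm up) and about 25 cm from the head of the red gooseneck lamp, label side tilted up at a slant of about 45 degrees and turned squarely to the lamp head, with its notched long edge as the upper edge and level. Do not let go at the end, and do not knock over or shift the pale blue cover plate, the flask, the spray can or the jar.

Things in the scene. Friction and masses are not known exactly. Their poses are not given: they have to be found in the camera images.
- cabinet_drawer0 (a joint): top drawer of the small grey cabinet with blue fronts, on the robot's left; metres pulled out, 0 = fully shut, starts 0.06 to 0.12 open. It slides level along the cabinet's own x axis with light friction, stays where it is left, and is shut by pushing its bar handle or its front towards the cabinet.
- cabinet: fixed cabinet 200 x 200 x 120 mm high with two drawers; origin at the centre of its underside on the bench. Its front looks along its own -x (roughly to the robot); drawers pull out along -x.
- cabinet_drawer0_handle (a point): middle of the steel bar handle of the top drawer; moves with the drawer. The bar is level, 35 mm in front of the drawer front, along the cabinet's y, about 30 mm below the cabinet's top.
- rack: Fixed wooden rack, base 135 x 125 x 10 mm; origin: centre of its underside. Two slots along its x, at y = +40 and -40 mm, slot floor 10 mm above the bench. Cheeks up to 26 mm above the bench hold the plates' ends (beyond 34 mm from the middle); the middle of each plate is free on both sides. Any yaw.
- plate: Filter plate 110 x 10 x 50 mm, about 90 g, standing on a long edge in either rack slot; lifts straight out. Dark green; one end frosted white (32 mm), with a 10 x 10 mm notch in its top corner and a yellow label on one face. Origin: middle of its underside. x: to the frosted end; y: out of the label face; z: to the notched edge. Seen from the label side, notch up, the frosted end is left.
- plate_mid (a point): centre of the filter plate, 25 mm above its origin along its z
- cover: pale blue cover plate, 110 x 10 x 50 mm, no notch, no frosted end, standing in the rack's other slot; leave alone. Origin at the middle of its underside.
- lamp_head (a point): centre of the lit face of the head of the fixed gooseneck lamp (red shade 76 mm across, round base 110 mm, neck 12 mm thick), about 0.31 m above the bench, at the far side of the bench
- lamp: the fixed lamp; origin at the centre of its base's underside. The head overhangs the base by 55 mm towards its own -x.
- flask: pink drinking flask with black cap, 68 mm across, 200 mm high; leave alone. Origin: centre of its underside.
- spraycan: spray can, white and red, 66 mm across, 190 mm high; leave alone. Origin: centre of its underside.
- jar: small jar with yellow lid, 44 mm across, 45 mm high; leave alone. Origin: centre of its underside.

How it is judged (in metres and radians):
On the way, in this order (a step that is already met when the one before it is completed fails the run):
1. the top drawer is pushed fully shut (value of joint cabinet_drawer0 below 0.005 m), for 0.2 s.
2. then the filter plate is lifted clear of the rack in the gripper (height (world z) of plate_mid above 0.09 m and contact force between plate and the fingers above 1 N), for 0.2 s.
At the end, for the whole second after the job is handed in: Drawer shut (6 mm). Plate gripped, still, centre over 130 mm up, within 360 mm of the lamp head, touching no rack, lamp or cabinet. Label looks 30 to 67 deg above level, notched edge upper, level within 15 deg; lamp head 100 mm or more in front of the label, within 110 mm sideways of the middle (value of joint cabinet_drawer0 below 0.006 m and contact force between plate and the fingers above 1 N and height (world z) of plate_mid above 0.13 m and contact force between plate and cabinet below 0.2 N and contact force between plate and lamp below 0.2 N and contact force between plate and rack below 0.2 N and linear speed of plate below 0.03 m/s and angle between plate's own y axis and vertical between 0.4 and 1.05 rad and angle between plate's own z axis and vertical below 1.2 rad and angle between plate's own x axis and vertical between 1.3 and 1.84 rad and distance between plate_mid and lamp_head below 0.36 m and y of lamp_head in the frame of plate above 0.1 m and x of lamp_head in the frame of plate between -0.11 and 0.11 m); the arm keeps its last pose, push and grip.
It fails at once if the cover plate is shifted (distance of cover from where it was at the start of the episode above 0.02 m).
It fails at once if the flask is shifted (distance of flask from where it was at the start of the episode above 0.03 m).
It fails at once if the spray can is shifted (distance of spraycan from where it was at the start of the episode above 0.03 m).
It fails at once if the jar is shifted (distance of jar from where it was at the start of the episode above 0.03 m).
It also fails if it takes over 46 s, if anything falls off the work surface, if the arm or the gripper's body presses on something with over 40 N, if the wrist force passes 120 N, or if a joint passes its speed limit or range.

### The arm

A 6-joint arm with a two-finger parallel gripper is mounted at the origin on the work surface. World frame = base frame: x ahead of the robot, y to its left, z up, the work surface at z = 0. Lengths are in m, angles in degrees, forces in N, time in s.
With the tool pointing down it reaches from about 0.25 to 0.725 m from the base axis. Payload 9.7 kg.
Tool frame: the origin (TCP) lies midway between the tips of the shut fingers; the grasp point (between the pads) lies 19 mm behind it (bot.pinch_z is the distance from the TCP to the grasp point, in m); z points along the fingers, y is the line along which they close (so a half turn about z gives the same grasp; the last joint's range is limited). The gripper opens to 85 mm and grips with 20 to 120 N. Pads are 22 mm wide; open, the fingers measure 114 mm over their backs; the gripper's body (76 mm by 85 mm) begins 54 mm behind the grasp point. The pads swing forward as they close: fully open they stand 13 mm farther back than shut.
Start: joints at [67.666, 4.979, 10.078, 95.1, 0, 90], TCP at [0.209, 0.509, 0.231] pointing down, gripper open.
Joint ranges: [-179.16, 179.16], [-48.56, 103.87], [-65.8, 70.77], [-126.05, 130.52], [-82.76, 87.17], [-180, 180]. Speed limits (degrees/s): [127.2, 127.2, 147.25, 180, 180, 180].

### API

Orientations are given as [roll, pitch, yaw] about the fixed x, y, z axes, in that order (R = Rz(yaw) Ry(pitch) Rx(roll)).
In Python, from workcell import sensors, camera, ticket, bot gives the robot as it stands.
- The arm moves only by the shell command python3 -m handwheel 'ROWS' [FORCE]. ROWS is a JSON object of lists of equal length, an entry for each row: "gripper": the opening, from -1 (shut) to 1 (fully open); "slide": the shift along the tool's x, y, z in mm, a list of three; "yaw": the turn about the tool's z in rad. A call has 1 to 8 rows; each row shifts and turns the commanded pose from where the row before left it, along the tool's axes as they then stand; what a row does not reach is not made up. A row lasts 1/12 s, in which the tool goes at most 41.7 mm and 7.16 degrees, less where a joint would pass 70% of its speed; a pose out of reach is approached as far as the arm can. A call is refused whole if a number of a shift passes 41.7 or a number of a turn 0.125, either way. A call with a gripper value outside its range is refused whole. The fingers move at their own pace and stop on an object; FORCE is the grip in N (left out, the last holds). Time passes only in rows, so rows that do not move let the fingers close. It gives the time, the measured TCP pose, the force, the opening and the grip force at its end, in the units of the state.
- sensors.get_obs(): the state, without advancing time (a new reading comes with each control period).
- camera(name): name is "side" or "top" or "wrist"; returns a dict with "img" (384x512x3 uint8, red, green, blue), "fx", "fy", "cx", "cy" (pixels), "R" (3x3) and "t" (3): a world point X has camera coordinates R X + t. Camera axes: x right, y down, z forward; pixel columns grow to the right and rows downward; lengths in m; the calibration is good to about 2 mm. A picture is of the moment at which its call begins. There is no depth.
- ticket.job_done(): hands the job in; it is judged then, once.
The state is a dict: "time": time; "q": joint angles; "qd": joint speeds; "joint_efforts": joint torques, N m; "ee_pos": TCP position; "tcp_rot": TCP orientation; "wrist_force": force on the tool from outside, world axes, zero at the start; "torque": the same for the moment, N m; "opening": finger opening in m; "grasp_force": force on a finger pad.
Only numpy, scipy, OpenCV 4.12 (cv2) and the standard library are available. Lean on these libraries where they do the work, as an engineer would, in place of code of your own. Each camera call takes 0.05 s, during which the arm holds its last target. There are 200 camera calls.

## Working session

There is one attempt and no reset: what is moved stays moved. The work goes in short steps, Python scripts to look and compute and a shell command to move; the robot and the scene stay as the last step left them, time stands still between calls to the robot, and variables do not carry over. Pictures are saved under pics/ and viewed, at most 10 in all, crops included, and the job is handed in when it is done.

```bash
mkdir -p pics; ls; python3 - <<'E'
from workcell import sensors,camera,bot
import cv2,json
print(sensors.get_obs())
for n in ("top","side"):
    c=camera(n); cv2.imwrite(f"pics/{n}0.png",cv2.resize(c["img"][:,:,::-1],(800,600),interpolation=cv2.INTER_CUBIC))
    print(n,c["fx"],c["fy"],c["cx"],c["cy"],c["R"],c["t"])
print(bot.pinch_z,[a for a in dir(bot) if a[0]!='_'])
E
```

```text
pics
{'time': 0.0, 'q': array([6.76659332e+01, 5.01162098e+00, 1.00348581e+01, 9.51017923e+01,
       3.71626099e-04, 9.00016669e+01]), 'qd': array([-0.05634128,  0.06388343,  0.0142056 , -0.09048362,  0.08179308,
       -0.01209873]), 'joint_efforts': array([ 1.35279628e-03, -5.20387244e+01,  4.64800966e+01,  1.61686511e-02,
        1.67364574e-04, -2.54267621e-05]), 'ee_pos': array([0.20890934, 0.50851704, 0.23058171]), 'tcp_rot': array([-1.79921445e+02, -3.69340287e-04,  1.57664266e+02]), 'wrist_force': array([ 0.551405  , -0.5182718 , -0.06470318]), 'torque': array([ 0.0109528 , -0.00239374,  0.08199554]), 'grasp_force': 0.0, 'opening': 0.0854286502037933}
top 375.083049784876 375.083049784876 253.22812400747563 188.36223740245597 [[-1.68435235e-04 -9.99813735e-01 -1.92994050e-02]
 [-9.91480154e-01  2.68086577e-03 -1.30230244e-01]
 [ 1.30257726e-01  1.91130417e-02 -9.91295928e-01]] [0.0532393  0.61809125 1.34456488]
side 391.37704747072763 391.37704747072763 246.91618689667303 194.0895602301668 [[ 0.94067442 -0.33863806  0.02135184]
 [-0.16526939 -0.51222823 -0.84279788]
 [ 0.29634046  0.7892696  -0.53780649]] [-0.56102392  0.3058064   1.1007824 ]
0.0187 ['PlanningError', 'pinch_z']
```

View pics/top0.png

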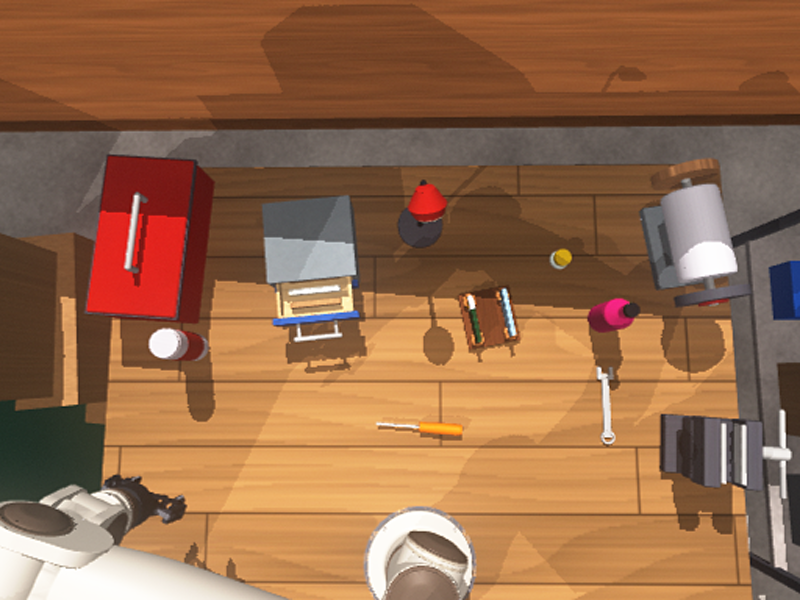

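View pics/side0.png

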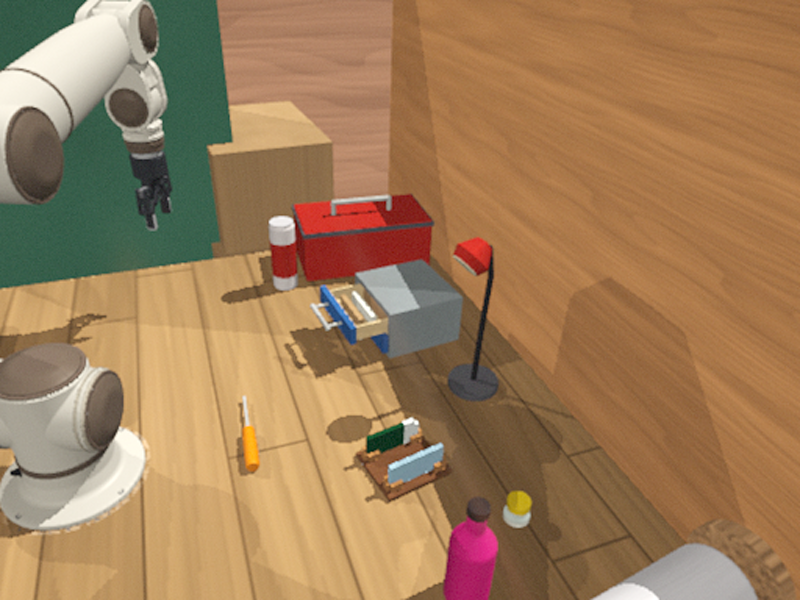

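The top view shows the drawer handle bar at about (318,337), the rack at (489,317) with the dark green plate on the left (frosted end far, at (468,298)) and the blue cover on the right, and the lamp head at (427,203). The side view agrees, with the lamp face at about (470,262). The documented moves have no roll or pitch, so I'll check the tool's own usage text before planning the tilt.

```bash
cat > h.py <<'E'
import numpy as np, cv2
from workcell import sensors,camera,bot
from scipy.spatial.transform import Rotation as Ro
def K(c): return np.array([[c["fx"],0,c["cx"]],[0,c["fy"],c["cy"]],[0,0,1]])
def proj(c,X):
    p=np.asarray(X)@np.array(c["R"]).T+c["t"]; return np.c_[c["fx"]*p[...,0]/p[...,2]+c["cx"],c["fy"]*p[...,1]/p[...,2]+c["cy"]]
def onz(c,uv,z):  # pixel -> world at height z
    R=np.array(c["R"]); d=R.T@np.linalg.solve(K(c),[uv[0],uv[1],1]); o=-R.T@c["t"]; return o+d*(z-o[2])/d[2]
def tri(c1,u1,c2,u2):
    P=[K(c)@np.c_[c["R"],c["t"]] for c in (c1,c2)]
    X=cv2.triangulatePoints(P[0],P[1],np.array(u1,float),np.array(u2,float))[:,0]; return X[:3]/X[3]
E
python3 - <<'E'
from h import *
t=camera("top");s=camera("side")
cv2.imwrite("pics/a.png",np.vstack([cv2.resize(im[:,:,::-1],(800,h),interpolation=cv2.INTER_CUBIC) for im,h in ((t["img"][175:235,280:360],600),)]))
a=cv2.resize(t["img"][175:235,285:345,::-1],(400,400),interpolation=cv2.INTER_CUBIC)
b=cv2.resize(s["img"][255:325,220:290,::-1],(400,400),interpolation=cv2.INTER_CUBIC)
d=cv2.resize(t["img"][100:225,165:290,::-1],(400,400),interpolation=cv2.INTER_CUBIC) if 0 else None
cv2.imwrite("pics/a.png",np.hstack([a,b]))
f=1.5625
print("lamp",tri(t,(427/f,216/f),s,(466/f,262/f)), onz(t,(427/f,218/f),.31))
print("handle z.09",onz(t,(297/f,340/f),.09),onz(t,(340/f,335/f),.09), "front", onz(t,(273/f,323/f),.12),onz(t,(358/f,315/f),.12))
print("cab top corners",[onz(t,(x/f,y/f),.12).round(3) for x,y in((263,204),(349,196),(356,277),(268,283))])
print("flask",onz(t,(600/f,320/f),.03),"jar",onz(t,(561/f,258/f),.045),"can",onz(t,(167/f,344/f),.19))
E
```

```text
lamp [ 0.73791251 -0.01480335  0.31721579] [ 0.73135618 -0.01340026  0.31      ]
handle z.09 [0.50801337 0.2748406  0.09      ] [0.51919494 0.17743613 0.09      ] front [0.54421025 0.32355438 0.12      ] [0.56168147 0.13449648 0.12      ]
cab top corners [array([0.817, 0.354, 0.12 ]), array([0.834, 0.157, 0.12 ]), array([0.647, 0.14 , 0.12 ]), array([0.634, 0.337, 0.12 ])]
flask [ 0.55734027 -0.42838101  0.03      ] jar [ 0.70314096 -0.33854396  0.045     ] can [0.49464278 0.52980608 0.19      ]
```

View pics/a.png

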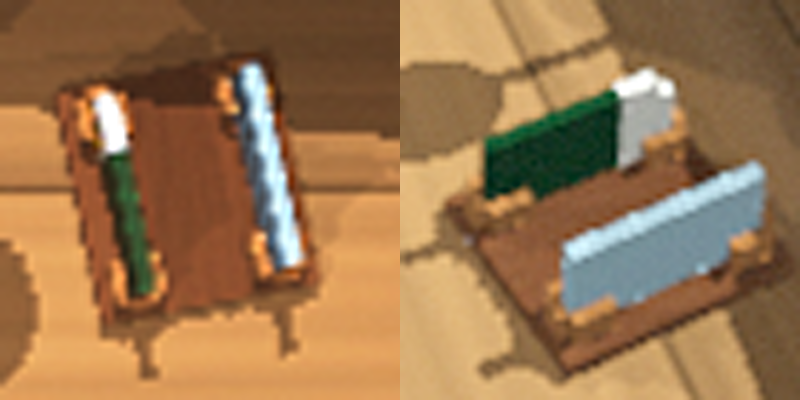

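The crop shows no yellow label on the right-hand face, so the label faces left (+y), and the notch is at the far top end. The arm starts with the tool vertical and can only be turned about its own z, so I'll come back to the tilt. The drawer goes first.

```bash
cat >> h.py <<'E'
def plan(target,yawdeg=None):
    """print slide (mm, tool axes, before turning) to target and the turn left (rad about tool z)"""
    o=sensors.get_obs(); R=Ro.from_euler('xyz',o["tcp_rot"],degrees=True).as_matrix()
    print("tool slide mm",(R.T@(np.array(target)-o["ee_pos"])*1000).round(1),"pos",o["ee_pos"].round(4),"rot",o["tcp_rot"].round(2))
    print("tool axes in world\n",R.round(3))
    if yawdeg is not None:
        d=-(np.array(yawdeg)-o["tcp_rot"][2]); d=(d+180)%360-180; print("turn rad",np.radians(d).round(4), "deg",d)
E
python3 - <<'E'
from h import *
c=camera("top"); P=[onz(c,(285+x/6.667,175+y/6.667),.06) for x,y in((100,90),(145,293),(250,68),(290,265))]
for p in P: print(p.round(4))
for a,b in((0,1),(2,3)):
    d=P[a]-P[b]; print("mid",((P[a]+P[b])/2).round(4),"len",np.linalg.norm(d),"yaw",np.degrees(np.arctan2(d[1],d[0])))
plan([.47,.222,.15],180-90+5+0)  
E
```

```text
[ 0.6147 -0.118   0.06  ]
[ 0.5043 -0.1404  0.06  ]
[ 0.6266 -0.1998  0.06  ]
[ 0.5192 -0.2187  0.06  ]
mid [ 0.5595 -0.1292  0.06  ] len 0.11267903275932112 yaw 11.465207570448122
mid [ 0.5729 -0.2092  0.06  ] len 0.10897525603524165 yaw 9.991705595076882
tool slide mm [-350.4 -165.9   81.1] pos [0.2089 0.5087 0.231 ] rot [-179.97   -0.    157.67]
tool axes in world
 [[-0.925  0.38  -0.   ]
 [ 0.38   0.925 -0.001]
 [ 0.    -0.001 -1.   ]]
turn rad 1.0938 deg 62.66755709628069
```

```bash
python3 -m handwheel '{"gripper":[-1,-1,-1,-1],"slide":[[0,0,0],[0,0,0],[0,0,0],[0,0,0]],"yaw":[-0.12,-0.12,-0.12,-0.12]}' 40
python3 -m handwheel '{"gripper":[-1,-1,-1,-1,-1,-1,-1,-1],"slide":[[-27,-30,0],[-27,-30,0],[-27,-30,0],[-27,-30,0],[-27,-30,0],[-27,-30,0],[-27,-30,0],[-27,-30,0]],"yaw":[0,0,0,0,0,0,0,0]}'
python3 - <<'E'
from h import *
plan([.455,.222,.08],185)
E
```

```text
time: 0.58
ee_pos: [0.209, 0.5087, 0.2311]
tcp_rot: [-180.0, -0.0, -174.5]
wrist_force: [0.7, -0.6, -0.6]
opening: 0.0386
grasp_force: 0.0
time: 1.25
ee_pos: [0.4469, 0.2875, 0.2314]
tcp_rot: [180.0, 0.0, -174.8]
wrist_force: [0.3, 1.5, -0.2]
opening: 0.0003
grasp_force: 0.0
tool slide mm [ -2.2 -66.  151.4] pos [0.4469 0.2875 0.2314] rot [ 1.7999e+02  2.0000e-02 -1.7483e+02]
tool axes in world
 [[-0.996 -0.09   0.   ]
 [-0.09   0.996  0.   ]
 [-0.     0.    -1.   ]]
turn rad 0.003 deg 0.1714893120289389
```

```bash
python3 -m handwheel '{"gripper":[-1,-1,-1,-1,-1],"slide":[[0,-33,10],[0,-33,20],[0,0,41],[0,0,41],[0,0,40]],"yaw":[0,0,0,0,0]}'
python3 -m handwheel '{"gripper":[-1,-1,-1,-1,-1,-1,-1,-1],"slide":[[-15,0,0],[-15,0,0],[-10,0,0],[-10,0,0],[-10,0,0],[-10,0,0],[-10,0,0],[-10,0,0]],"yaw":[0,0,0,0,0,0,0,0]}'
python3 -m handwheel '{"gripper":[-1,-1,-1,-1],"slide":[[-8,0,0],[-8,0,0],[-5,0,0],[0,0,0]],"yaw":[0,0,0,0]}'
python3 - <<'E'
from h import *
c=camera("side"); 
cv2.imwrite("pics/b.png",np.hstack([cv2.resize(camera(n)["img"][r:r+120,k:k+120,::-1],(400,400),interpolation=cv2.INTER_CUBIC) for n,r,k in(("top",115,150),("side",140,180))]))
E
```

```text
time: 1.67
ee_pos: [0.4519, 0.2226, 0.0779]
tcp_rot: [180.0, 0.1, -174.9]
wrist_force: [0.9, 0.4, 0.2]
opening: 0.0003
grasp_force: 0.0
time: 2.33
ee_pos: [0.5423, 0.2318, 0.0796]
tcp_rot: [180.0, 0.0, -174.8]
wrist_force: [-1.5, 0.2, 0.5]
opening: 0.0
grasp_force: 0.7
time: 2.67
ee_pos: [0.5633, 0.2335, 0.0792]
tcp_rot: [-180.0, 0.0, -174.8]
wrist_force: [0.3, 0.6, 0.6]
opening: 0.0002
grasp_force: 0.0
```

View pics/b.png

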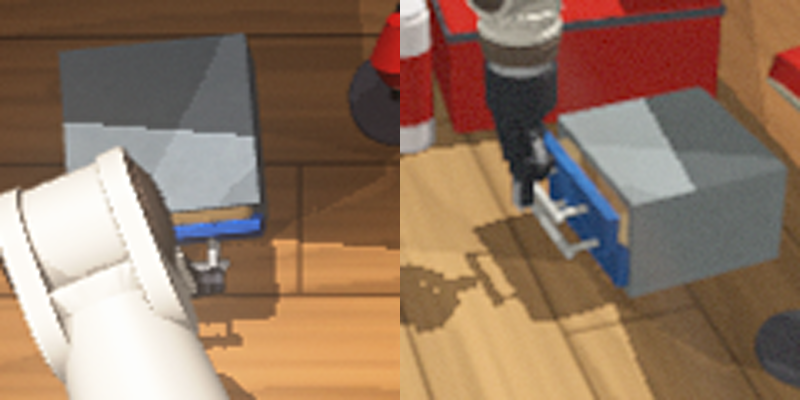

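The handle is against the fingers and the drawer is nearly shut, with a gap of about 1 cm. I'll keep pushing slowly until the force rises.

```bash
python3 -m handwheel '{"gripper":[-1,-1,-1],"slide":[[-5,0,0],[-4,0,0],[-4,0,0]],"yaw":[0,0,0]}' | grep -E "ee_pos|wrist"
python3 -m handwheel '{"gripper":[-1,-1],"slide":[[-3,0,0],[-3,0,0]],"yaw":[0,0]}'| grep -E "ee_pos|wrist"
```

```text
ee_pos: [0.5754, 0.2347, 0.0795]
wrist_force: [-0.8, 0.8, 0.9]
ee_pos: [0.5782, 0.2349, 0.0792]
wrist_force: [-31.3, -2.6, 15.7]
```

```bash
python3 -m handwheel '{"gripper":[-1,-1,-1],"slide":[[0.5,0,0],[0,0,0],[0,0,0]],"yaw":[0,0,0]}' | grep -E "ee_pos|wrist"
python3 -m handwheel '{"gripper":[-1,-1,-1,-1,-1,-1],"slide":[[20,0,0],[30,0,0],[30,0,0],[0,0,-40],[0,0,-40],[0,0,-40]],"yaw":[0,0,0,0,0,0]}' | grep -E "ee_pos|wrist"
python3 - <<'E'
from h import *
c=camera("top");plan([.5595,-.129,.2],10.7)
cv2.imwrite("pics/c.png",np.hstack([cv2.resize(camera(n)["img"][r:r+120,k:k+120,::-1],(400,400),interpolation=cv2.INTER_CUBIC) for n,r,k in(("top",115,150),("side",140,180))]))
print(sensors.get_obs()["q"])
E
```

```text
ee_pos: [0.578, 0.2349, 0.0791]
wrist_force: [-15.8, -2.2, 7.5]
ee_pos: [0.4997, 0.2274, 0.1998]
wrist_force: [1.1, 0.3, 0.5]
tool slide mm [ -24.8 -361.2    8.5] pos [0.5022 0.2284 0.2093] rot [ 179.82    0.53 -174.82]
tool axes in world
 [[-0.996 -0.09   0.009]
 [-0.09   0.996  0.004]
 [-0.009  0.003 -1.   ]]
turn rad 3.0452 deg 174.47655076143405
[ 2.44576597e+01  4.35603183e+00  6.30052449e+00  9.15548253e+01
 -8.50331280e-03  1.92897614e+01]
```

View pics/c.png

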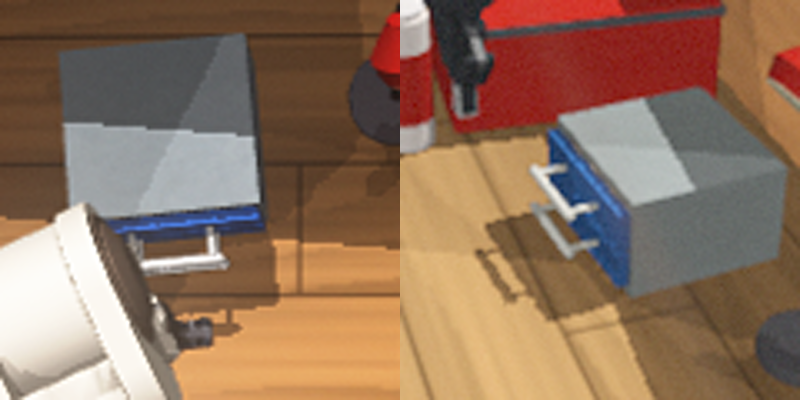

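Drawer shut: the front is flush with the cabinet. Next is moving over the plate.

```bash
python3 -m handwheel '{"gripper":[0.2,0.2,0.2,0.2,0.2,0.2,0.2,0.2],"slide":[[0,-40,0],[0,-40,0],[0,-40,0],[0,-40,0],[0,-40,0],[0,-40,0],[0,-40,0],[0,-40,0]],"yaw":[-0.1,0,0,0,0,0,0,0]}' | grep -E "ee_pos|open"
python3 - <<'E'
from h import *
plan([.5595,-.129,.15],190.7)
c=camera("wrist"); cv2.imwrite("pics/d.png",cv2.resize(c["img"][:,:,::-1],(800,600),interpolation=cv2.INTER_CUBIC))
np.savez("w.npz",**{k:np.array(v) for k,v in c.items()})
E
```

```text
ee_pos: [0.5575, -0.089, 0.1984]
opening: 0.0513
tool slide mm [  5.5 -39.6  48.4] pos [ 0.5575 -0.089   0.1984] rot [ 1.7999e+02 -4.0000e-02 -1.6911e+02]
tool axes in world
 [[-0.982 -0.189 -0.001]
 [-0.189  0.982  0.   ]
 [ 0.001  0.    -1.   ]]
turn rad 0.0033 deg 0.19161847935515652
```

View pics/d.png

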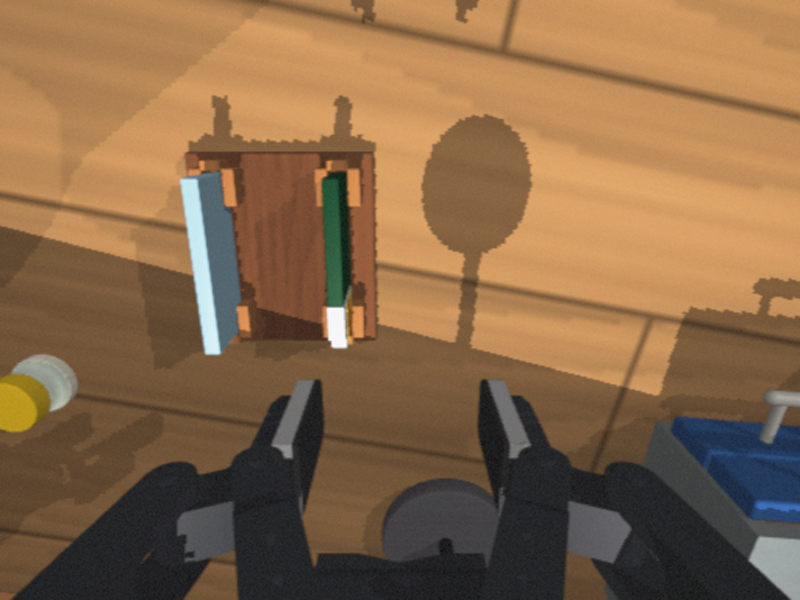

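The wrist view shows the plate's top edge running from about (332,178) to (338,345), frosted end and notch far from the robot. A sliver of yellow label shows at (349,300) on the +y side, as expected.

```bash
python3 - <<'E'
from h import *
c=dict(np.load("w.npz")); f=1.5625
P=[onz(c,(x/f,y/f),.06) for x,y in((332,176),(338,346),(193,180),(212,353))]
for a,b in((1,0),(3,2)):
    d=P[a]-P[b]; print("mid",((P[a]+P[b])/2).round(4),"len",np.linalg.norm(d),"yaw",np.degrees(np.arctan2(d[1],d[0])))
m=(P[0]+P[1])/2; plan([m[0],m[1],.022],192)
E
```

```text
mid [ 0.5576 -0.128   0.06  ] len 0.10533521806460265 yaw 10.309493374812895
mid [ 0.5761 -0.2058  0.06  ] len 0.1080645274704981 yaw 9.296944070102409
tool slide mm [  6.6 -32.  175.8] pos [ 0.5583 -0.0949  0.1978] rot [-1.7987e+02 -7.0000e-02 -1.6932e+02]
tool axes in world
 [[-0.983 -0.185 -0.001]
 [-0.185  0.983 -0.002]
 [ 0.001 -0.002 -1.   ]]
turn rad -0.0231 deg -1.3242102069984867
```

```bash
python3 -m handwheel '{"gripper":[0.2,0.2,0.2,0.2],"slide":[[6,-30,20],[0,0,40],[0,0,40],[0,0,0]],"yaw":[0,0,0,0]}' | grep -E "ee_pos|open"
python3 - <<'E'
from h import *
plan([.5583,-.1285,.022],190.4)
E
```

```text
ee_pos: [0.5528, -0.1173, 0.09]
opening: 0.0515
tool slide mm [ -4.1 -12.4  67.9] pos [ 0.5528 -0.1173  0.09  ] rot [ 179.71   -0.7  -169.17]
tool axes in world
 [[-0.982 -0.188 -0.013]
 [-0.188  0.982  0.003]
 [ 0.012  0.005 -1.   ]]
turn rad 0.0075 deg 0.4290307342465667
```

```bash
python3 -m handwheel '{"gripper":[0.2,0.2,0.2,0.2],"slide":[[-4,-6,0],[0,-5,0],[0,0,0],[0,0,0]],"yaw":[0,0,0,0]}' | grep -E "ee_pos|open"
python3 - <<'E'
from h import *
plan([.5583,-.1285,.022],190.4)
E
```

```text
ee_pos: [0.5649, -0.128, 0.102]
opening: 0.0511
tool slide mm [ 6.8  0.8 79.9] pos [ 0.5649 -0.128   0.102 ] rot [-179.91    0.2  -169.11]
tool axes in world
 [[-0.982 -0.189  0.004]
 [-0.189  0.982 -0.001]
 [-0.004 -0.002 -1.   ]]
turn rad 0.0086 deg 0.4937834465273454
```

```bash
python3 -m handwheel '{"gripper":[0.2,0.2,0.2,0.2,0.2,0.2],"slide":[[5,0,20],[0,0,20],[0,0,20],[0,0,15],[0,0,0],[0,0,0]],"yaw":[0,0,0,0,0,0]}' | grep -E "ee_pos|open|wrist"
python3 - <<'E'
from h import *
plan([.5583,-.1285,.022],190.4)
c=camera("wrist"); cv2.imwrite("pics/e.png",cv2.resize(c["img"][:,:,::-1],(800,600),interpolation=cv2.INTER_CUBIC))
E
```

```text
ee_pos: [0.5587, -0.1284, 0.0253]
wrist_force: [0.3, -0.0, 0.7]
opening: 0.0515
tool slide mm [ 0.4 -0.1  3.3] pos [ 0.5587 -0.1284  0.0253] rot [-1.7999e+02  2.0000e-02 -1.6909e+02]
tool axes in world
 [[-0.982 -0.189  0.   ]
 [-0.189  0.982 -0.   ]
 [-0.    -0.    -1.   ]]
turn rad 0.009 deg 0.5135614600516192
```

View pics/e.png

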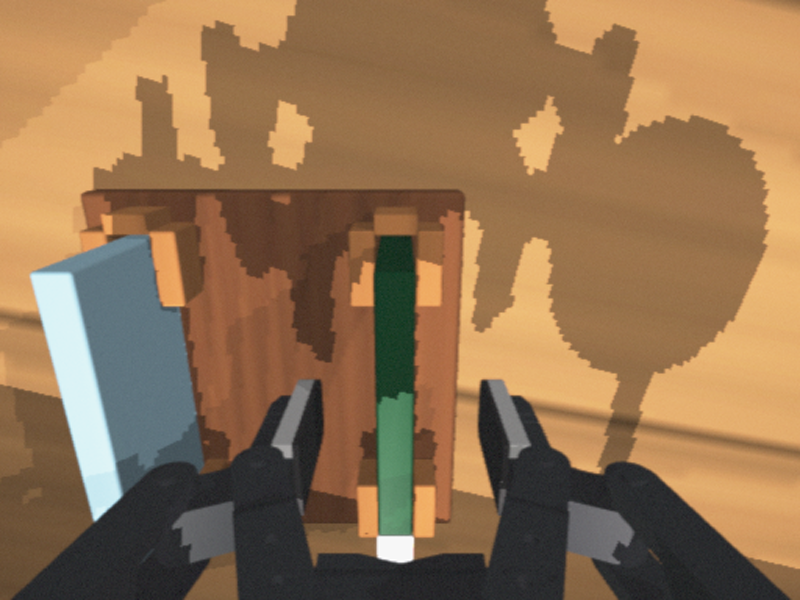

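The plate sits centred between the pads and aligned with them, with pads at x ≈ 320 and 480 and the plate at 395. Closing, then lifting.

```bash
python3 -m handwheel '{"gripper":[-1,-1,-1,-1,-1,-1],"slide":[[0,0,3],[0,0,0],[0,0,0],[0,0,0],[0,0,0],[0,0,0]],"yaw":[0,0,0,0,0,0]}' 60| grep -E "ee_pos|open|wrist|grasp"
python3 -m handwheel '{"gripper":[-1,-1,-1,-1,-1,-1,-1],"slide":[[0,0,-20],[0,0,-25],[0,0,-30],[0,0,-30],[0,0,-30],[0,0,-30],[0,0,-20]],"yaw":[0,0,0,0,0,0,0]}' | grep -E "ee_pos|open|wrist|grasp|time"
python3 - <<'E'
from h import *
plan([.55,-.02,.2],100);print(sensors.get_obs()["q"])
E
```

```text
ee_pos: [0.5589, -0.1286, 0.0222]
wrist_force: [-0.0, 0.5, 6.3]
opening: 0.0093
grasp_force: 59.2
time: 7.15
ee_pos: [0.5586, -0.1285, 0.2092]
wrist_force: [-0.3, -0.2, -0.7]
opening: 0.0093
grasp_force: 59.6
tool slide mm [-12.1 108.2   9.1] pos [ 0.5586 -0.1285  0.2092] rot [-1.7995e+02  1.2000e-01 -1.6910e+02]
tool axes in world
 [[-0.982 -0.189  0.002]
 [-0.189  0.982 -0.   ]
 [-0.002 -0.001 -1.   ]]
turn rad 1.5864 deg 90.89686270793953
[-1.29567425e+01  7.64787567e+00  1.05297396e+01  9.27565821e+01
  1.87569576e-03 -2.38535539e+01]
```

The plate is lifted clear. Now I'll turn its label towards the lamp side. After that I'll see how the arm approaches an out-of-reach pose, since that may tilt the tool.

```bash
python3 -m handwheel '{"gripper":[-1,-1,-1,-1,-1,-1,-1],"slide":[[0,0,0],[0,0,0],[0,0,0],[0,0,0],[0,0,0],[0,0,0],[0,0,0]],"yaw":[0.12,0.12,0.12,0.12,0.12,0.12,0.12]}' >/dev/null
python3 -m handwheel '{"gripper":[-1,-1,-1,-1,-1,-1,-1,-1],"slide":[[0,0,-40],[0,0,-40],[0,0,-40],[0,0,-40],[0,0,-40],[0,0,-40],[0,0,-40],[0,0,-40]],"yaw":[0.12,0.12,0.12,0.12,0.12,0.12,0.12,0.12]}' 
python3 - <<'E'
from h import *
plan([.5,-.02,.2],90);print(sensors.get_obs()["q"])
E
```

```text
time: 8.4
ee_pos: [0.5606, -0.129, 0.4721]
tcp_rot: [178.7, 0.4, 94.2]
wrist_force: [18.5, -4.4, 77.2]
opening: 0.0097
grasp_force: 60.5
tool slide mm [115.  -58.8 270. ] pos [ 0.5606 -0.129   0.4721] rot [178.68   0.4   94.16]
tool axes in world
 [[-0.073  0.997  0.024]
 [ 0.997  0.073 -0.005]
 [-0.007  0.023 -1.   ]]
turn rad 0.0726 deg 4.161965521981614
[-1.29559980e+01  2.88837749e+01  7.07918638e+01  1.30527005e+02
  4.00034314e-03  7.28774413e+01]
```

```bash
python3 -m handwheel '{"gripper":[-1,-1],"slide":[[0,0,0],[0,0,0]],"yaw":[0,0]}' | grep -E "ee_pos|rot|wrist"; python3 -c "
from h import *
print(sensors.get_obs()['q'])"
python3 -m handwheel '{"gripper":[-1,-1,-1],"slide":[[0,0,-8],[0,0,-8],[0,0,-8]],"yaw":[0,0,0]}' | grep -E "ee_pos|rot|wrist"; python3 -c "
from h import *
print(sensors.get_obs()['q'])"
```

```text
ee_pos: [0.5605, -0.1289, 0.4716]
tcp_rot: [178.7, 0.4, 94.4]
wrist_force: [-0.5, -0.1, -1.0]
[-1.29567540e+01  2.88152663e+01  7.06181103e+01  1.30465484e+02
  2.80834050e-03  7.26728971e+01]
ee_pos: [0.5537, -0.1274, 0.485]
tcp_rot: [177.4, 0.8, 94.3]
wrist_force: [-0.2, 0.5, -1.9]
[-1.29553436e+01  2.75668555e+01  7.07644942e+01  1.30499208e+02
 -1.08257932e-03  7.26829636e+01]
```

Going past the joint-limit height tilts the tool outward, and the tilt persists. That's the direction I need, so I'll continue gently.

```bash
python3 -m handwheel '{"gripper":[-1,-1,-1,-1,-1],"slide":[[0,-3,-12],[0,-4,-16],[0,-5,-20],[0,-5,-20],[0,-5,-20]],"yaw":[0,0,0,0,0]}' | grep -E "time|ee_pos|rot|wrist"; python3 -c "
from h import *
print(sensors.get_obs()['q'])"
```

```text
time: 9.23
ee_pos: [0.5278, -0.1283, 0.5253]
tcp_rot: [173.5, 2.1, 94.2]
wrist_force: [-0.5, 0.2, -0.8]
[-1.36923452e+01  2.34069588e+01  7.07506564e+01  1.30476793e+02
  5.18654813e-02  7.20067048e+01]
```

```bash
python3 -m handwheel '{"gripper":[-1,-1,-1,-1,-1,-1,-1,-1],"slide":[[0,-3,-12],[0,-4,-16],[0,-5,-20],[0,-5,-20],[0,-5,-25],[0,-5,-25],[0,-5,-25],[0,-5,-25]],"yaw":[0.08,0.08,0.08,0.07,0,0,0,0]}' | grep -E "time|ee_pos|rot|wrist"; python3 -c "
from h import *
print(sensors.get_obs()['q'])"
```

```text
time: 9.9
ee_pos: [0.4741, -0.1182, 0.5956]
tcp_rot: [165.3, 0.1, 76.6]
wrist_force: [-0.3, -0.0, -0.9]
[-1.40598344e+01  1.56007833e+01  7.07313083e+01  1.30469225e+02
  1.05020545e-01  8.93227409e+01]
```

Good: 14.7° of tilt, with the plate's long edge level. I'll keep going in larger steps.

```bash
python3 -m handwheel '{"gripper":[-1,-1,-1,-1,-1,-1,-1,-1],"slide":[[0,-5,-25],[0,-6,-30],[0,-6,-32],[0,-6,-32],[0,-6,-32],[0,-6,-32],[0,-6,-32],[0,-5,-25]],"yaw":[0,0,0,0,0,0,0,0]}' | grep -E "time|ee_pos|rot|wrist"
python3 -m handwheel '{"gripper":[-1,-1,-1,-1,-1,-1,-1,-1],"slide":[[0,-5,-25],[0,-6,-30],[0,-6,-32],[0,-6,-32],[0,-6,-32],[0,-6,-32],[0,-6,-32],[0,-5,-25]],"yaw":[0,0,0,0,0,0,0,0]}' | grep -E "time|ee_pos|rot|wrist"; python3 -c "
from h import *
print(sensors.get_obs()['q'])"
```

```text
time: 10.57
ee_pos: [0.3842, -0.0962, 0.6812]
tcp_rot: [154.3, 0.2, 76.5]
wrist_force: [0.4, 1.1, -1.5]
time: 11.23
ee_pos: [0.2813, -0.0706, 0.7468]
tcp_rot: [143.4, 0.3, 76.4]
wrist_force: [-0.6, -0.4, -0.8]
[-14.23394006  -6.37675544  70.74652577 130.48289909   0.15298105
  89.30430055]
```

```bash
python3 -m handwheel '{"gripper":[-1,-1,-1,-1,-1,-1],"slide":[[0,-5,-25],[0,-6,-30],[0,-6,-32],[0,-6,-32],[0,-6,-32],[0,-6,-25]],"yaw":[0,0,0,0,0,0]}' | grep -E "time|ee_pos|rot|wrist"
python3 - <<'E'
from h import *
o=sensors.get_obs();R=Ro.from_euler('xyz',o["tcp_rot"],degrees=True).as_matrix()
print(R.round(3)); y=R[:,1]; h=y[:2]/np.hypot(*y[:2])
L=np.array([.735,-.0145,.313]); g=np.r_[L[:2]-.225*h,.205]; print("tcp target",g); plan(g+[0,0,0]); print(o["q"])
E
```

```text
time: 11.73
ee_pos: [0.1961, -0.0483, 0.7835]
tcp_rot: [134.8, 0.4, 76.6]
wrist_force: [-0.5, -0.8, -0.7]
[[ 0.231  0.687  0.689]
 [ 0.973 -0.158 -0.17 ]
 [-0.008  0.71  -0.704]]
tcp target [0.51570119 0.03582925 0.205     ]
tool slide mm [ 160.3 -204.4  613.5] pos [ 0.1961 -0.0483  0.7835] rot [134.78   0.45  76.62]
tool axes in world
 [[ 0.231  0.687  0.689]
 [ 0.973 -0.158 -0.17 ]
 [-0.008  0.71  -0.704]]
[ -7.16223752 -14.77573415  70.72059029 130.47102684  -4.72169332
  94.07031686]
```

```bash
python3 -m handwheel '{"gripper":[-1,-1,-1,-1,-1,-1],"slide":[[5,-3,20],[8,-6,30],[8,-8,32],[8,-8,32],[8,-8,32],[8,-8,32]],"yaw":[0,0,0,0,0,0]}' | grep -E "time|ee_pos|rot|wrist"; python3 -c "
from h import *
print(sensors.get_obs()['q']); plan([.5157,.0358,.205])"
```

```text
time: 12.23
ee_pos: [0.2808, -0.0349, 0.656]
tcp_rot: [135.2, 0.4, 76.3]
wrist_force: [-0.3, -0.2, 0.7]
[  9.22922674 -35.68318089  23.44579379 106.81239995 -16.20164549
 106.4321957 ]
tool slide mm [ 127.7 -166.7  468.5] pos [ 0.2808 -0.0349  0.656 ] rot [135.24   0.43  76.31]
tool axes in world
 [[ 0.237  0.691  0.683]
 [ 0.972 -0.163 -0.172]
 [-0.007  0.704 -0.71 ]]
```

```bash
python3 -m handwheel '{"gripper":[-1,-1,-1,-1,-1,-1,-1,-1],"slide":[[8,-5,32],[8,-8,32],[8,-10,32],[8,-10,32],[8,-10,32],[8,-10,30],[8,-10,30],[8,-10,25]],"yaw":[0,0,0,0,0,0,0,0]}' | grep -E "time|ee_pos|rot|wrist"; python3 -c "
from h import *
print(sensors.get_obs()['q']); plan([.5157,.0358,.205])"
```

```text
time: 12.9
ee_pos: [0.4132, -0.004, 0.429]
tcp_rot: [135.4, 0.5, 76.2]
wrist_force: [0.7, 0.1, -0.8]
[ 11.65842294 -46.34556813 -16.47104498  78.274415   -17.86829042
 108.37624956]
tool slide mm [ 65.  -92.8 222.3] pos [ 0.4132 -0.004   0.429 ] rot [135.38   0.48  76.25]
tool axes in world
 [[ 0.238  0.693  0.681]
 [ 0.971 -0.163 -0.173]
 [-0.008  0.702 -0.712]]
```

```bash
python3 -m handwheel '{"gripper":[-1,-1,-1,-1,-1],"slide":[[10,0,20],[10,0,25],[10,0,25],[10,0,25],[10,0,20]],"yaw":[0,0,0,0,0]}' | grep -E "time|ee_pos|rot|wrist"; python3 -c "
from h import *
print(sensors.get_obs()['q']); plan([.5157,.0358,.205])"
```

```text
time: 13.32
ee_pos: [0.5038, 0.0243, 0.3474]
tcp_rot: [135.4, 0.5, 76.3]
wrist_force: [0.9, 0.4, -0.7]
[ 13.35661253 -39.39375146 -23.79936663  64.42811562 -18.98730299
 109.71372987]
tool slide mm [ 15.2 -93.6 107.5] pos [0.5038 0.0243 0.3474] rot [135.39   0.49  76.26]
tool axes in world
 [[ 0.238  0.693  0.681]
 [ 0.971 -0.163 -0.173]
 [-0.009  0.702 -0.712]]
```

```bash
python3 -m handwheel '{"gripper":[-1,-1,-1,-1,-1],"slide":[[3,-7,12],[3,-11,15],[3,-11,15],[3,-11,15],[0,-5,8]],"yaw":[0,0,0,0,0]}' | grep -E "time|ee_pos|rot|wrist"; python3 -c "
from h import *
print(sensors.get_obs()['q']); plan([.5157,.0358,.205])"
```

```text
time: 13.73
ee_pos: [0.5188, 0.0321, 0.2682]
tcp_rot: [135.5, 0.5, 76.3]
wrist_force: [-0.1, -0.0, -1.4]
[ 14.05299261 -39.96488047 -33.01531587  56.08579989 -19.43038069
 110.26349338]
tool slide mm [  3.4 -47.   42.4] pos [0.5188 0.0321 0.2682] rot [135.5    0.54  76.27]
tool axes in world
 [[ 0.237  0.694  0.679]
 [ 0.971 -0.163 -0.173]
 [-0.009  0.701 -0.713]]
```

```bash
python3 -m handwheel '{"gripper":[-1,-1,-1,-1,-1,-1,-1],"slide":[[2,-8,8],[1,-11,10],[0,-11,10],[0,-10,9],[0,-6,5],[0,0,0],[0,0,0]],"yaw":[0,0,0,0,0,0,0]}' | grep -E "time|ee_pos|rot|wrist|grasp"; python3 - <<'E'
from h import *
print(sensors.get_obs()['q']); plan([.5157,.0358,.205])
t=camera("top");s=camera("side")
cv2.imwrite("pics/f.png",np.hstack([cv2.resize(t["img"][80:250,200:370,::-1],(400,400),interpolation=cv2.INTER_CUBIC),cv2.resize(s["img"][140:310,180:350,::-1],(400,400),interpolation=cv2.INTER_CUBIC)]))
E
```

```text
time: 14.32
ee_pos: [0.5169, 0.0362, 0.2102]
tcp_rot: [135.2, 0.4, 76.2]
wrist_force: [0.7, 0.4, -0.4]
grasp_force: 62.2
[ 14.85140792 -41.61468866 -40.36300678  50.31391035 -19.99661473
 110.91458927]
tool slide mm [-0.7 -4.4  2.9] pos [0.5169 0.0362 0.2102] rot [135.23   0.42  76.23]
tool axes in world
 [[ 0.238  0.691  0.683]
 [ 0.971 -0.164 -0.173]
 [-0.007  0.704 -0.71 ]]
```

View pics/f.png

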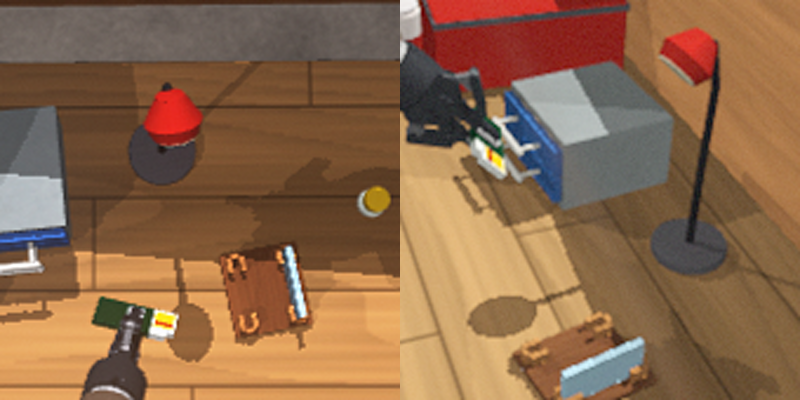

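The plate is held with its label facing up towards the lamp, about 0.25 m from the head. The drawer is still shut and the cover undisturbed. Handing in.

```bash
python3 -m handwheel '{"gripper":[-1,-1,-1,-1],"slide":[[0,0,0],[0,0,0],[0,0,0],[0,0,0]],"yaw":[0,0,0,0]}' | grep -E "ee_pos|rot|grasp"; python3 -c "
from workcell import ticket
print(ticket.job_done())"
```

```text
ee_pos: [0.5169, 0.0366, 0.2099]
tcp_rot: [135.2, 0.4, 76.2]
grasp_force: 62.2
the job is handed in; nothing more can be done
None
```

I handed the job in at about 14.7 s: the drawer is shut and the plate is held still, level, about 21 cm up and 25 cm from the lamp head, tilted about 45° with the label facing it. No verdict came back. One risk: during the lift, joint 3 read 70.79° against its 70.77° limit.

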